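Open the large dry-goods bin for restocking

TASK

Open the larger of the two dry-goods bins so that it can be restocked: press its release tab down and, keeping it pressed, slide the lid all the way back, then let go so that the tab springs up and the lid stays locked fully open. Leave the smaller bin shut and everything else on the counter standing where it is.

Things in the scene. Friction and masses are not known exactly. Their poses are not given: they have to be found in the camera images.
- large_bin: The larger of two white plastic bins screwed to the counter: 260 mm long (its x) by 160 wide, sides 113 mm high. Origin: centre of its underside. Its x axis points the way its grey lid opens, over the fixed white rear roof, roughly away from the robot. Lid's upper face at 99 mm. Both sides carry a white lip over the lid's edge, tops at 113 mm, notched every 30 mm; 128 mm open between them.
- large_pad (a point): Middle of the top of the large bin's spring-up release tab: a ribbed grey pad on the lid, 40 mm (bin x) by 44 (bin y), 117 mm above the counter when up. Travel 9.5 mm straight down, 2 N rising to 6 N. A bar under it reaches both sides; up, its ends sit in the lips' notches and lock the lid; pressed over 5 mm they pass under the lips. Let go early, it catches in the next notch. Axes as the bin's.
- large_lid (a joint): Travel of the large bin's lid towards bin +x, m: 0 = shut (may start up to 0.002), 0.090 = fully open, in the last notch; hard stop at 0.092. Notches at 0, 0.030, 0.060 and 0.090, about 3 mm of play either way. Sliding friction about 2 N. The pad and ridge travel with the lid.
- large_tab (a joint): How far the large bin's release tab is pressed, in m: 0 = up (locked), 0.0095 = right down.
- small_bin: The smaller bin, same make and materials: 200 mm long (its x), 120 mm wide, sides 83 mm high. Origin: centre of its underside. Its lid and tab look the same, and it stays shut. Either bin may stand at the left.
- small_lid (a joint): Travel of the small bin's lid, in m: 0 = shut.
- large_ridge (a point): Middle of the top edge of the upright push ridge on the large bin's lid: a grey wall 6 mm thick (bin x), 60 mm wide (bin y), its top 129 mm above the counter and 30 mm above the lid's upper face. It stands 27 mm beyond the pad's middle (towards bin +x), 4 mm clear of the pad's edge, so that a fingertip which presses the pad can push the lid along by it.
- shaker: Bystander: small amber shaker jar with a steel cap, 40 mm across, 90 mm tall, standing between the two bins. Origin: centre of its underside.
- fish_tin: Bystander: low steel food tin, 74 mm across, 55 mm tall, on the robot's side of the bins. Origin: centre of its underside.
- tape: Bystander: roll of clear tape lying flat, 80 mm across, 24 mm tall, on the robot's side of the bins. Origin: centre of its underside.
- sauce: Bystander: brown sauce bottle, 60 mm across, 200 mm tall, at the left. Origin: centre of its underside.
- carton: Bystander: cardboard carton, 60 x 90 x 120 mm tall, at the right. Origin: centre of its underside.
- pickles: Bystander: green pickle jar with a brass cap, 70 mm across, 100 mm tall, at the right. Origin: centre of its underside.
Things that resemble listed ones, but are neither listed nor needed, are in the scene too. Leave any purple look-alike of the small_bin alone.

How it is judged:
By the outcome, as a careful person would: the job done as asked, in the order asked, and still so for the second after the job is handed in, with the robot touching nothing.
It also fails if it takes over 35 s, if anything falls off the work surface, if the arm or the gripper's body presses on something with over 40 N, if the wrist force passes 120 N, or if a joint passes its speed limit or range.

ROBOT

A 6-joint arm with a two-finger parallel gripper is mounted at the origin on the work surface. World frame = base frame: x ahead of the robot, y to its left, z up, the work surface at z = 0. Lengths are in m, angles in rad, forces in N, time in s.
With the tool pointing down it reaches from about 0.3 to 0.875 m from the base axis. Payload 4.2 kg.
Tool frame: the origin (TCP) lies on the centre line of the jaws, within the pads' length; the fingertips stand robot.finger_overhang ahead of it and the grasp point (between the pads) lies 6 mm ahead of it (robot.finger_overhang is the distance from the TCP to the fingertips, in m); z points along the fingers, y is the direction in which the jaws open and shut (so a half turn about z gives the same grasp; the last joint's range is limited). The gripper opens to 85 mm and grips with 20 to 120 N. Pads are 22 mm wide; open, the fingers measure 114 mm over their backs; the gripper's body (76 mm by 85 mm) begins 54 mm behind the grasp point. The pads swing forward as they close: fully open they stand 13 mm farther back than shut.
Start: joints at [-1.147, 0.32, 1.565, -0, 1.257, -0.02], TCP at [0.247, -0.519, 0.256] pointing down, gripper open.
Joint ranges: [-3.11, 3.11], [-0.84, 2.01], [0.21, 2.61], [-1.34, 4.49], [0.05, 2.63], [-2.56, 2.56]. Speed limits (rad/s): [2.57, 2.57, 3.14, 3.14, 3.14, 3.14].

INTERFACE

Orientations are given as a unit quaternion [w, x, y, z].
In Python, from rig import robot, capture, calibration gives the robot as it stands. The module is installed in compiled form; this text tells all that it offers.
- The arm moves only by the shell command python3 -m pendant 'ROWS'. ROWS is JSON, a list of rows, each a list of 5 numbers: the shift along the tool's x, y, z in cm, then the turn about the tool's z in rad, then the closure in counts, from 0 (fully open) to 255 (shut). A call has 1 to 5 rows; each row is the pose to reach, as a shift and turn from the pose commanded when the call began, along the tool's axes at that moment; what a row does not reach only later rows make up. A row lasts 1/10 s, in which the tool goes at most 50 mm and 8.59 degrees, less where a joint would pass 70% of its speed; a pose out of reach is approached as far as the arm can. A call with a gripper value outside its range is refused whole. The fingers move at their own pace and stop on an object; the grip force is fixed at half the most. Time passes only in rows, so rows that repeat a pose let the fingers close. It gives the time, the measured TCP pose, the force and the opening at its end, in the units of the state.
- robot.get_obs(): the state, without advancing time (a new reading comes with each control period).
- capture(name): name is "side" or "top"; returns (picture, depth): 420x560x3 uint8, red, green, blue; 420x560 float32, m along the optical axis (not along the pixel's ray), 0 where there is no reading.
- calibration(name): a dict with "fx", "fy", "cx", "cy" (pixels), "world_to_cam" (4x4, takes a point from world to camera coordinates). Camera axes: x right, y up, looking along -z (the intrinsics and any distortion apply to the point x, -y, -z); pixel columns grow to the right and rows downward; lengths in m; the calibration is good to about 2 mm. A picture is of the moment at which its call begins. calibration takes no time and is no camera call.
- robot.finish_job(): hands the job in, once; it reports no verdict.
The state is a dict: "time_s": time; "joint_positions": joint angles; "qd": joint speeds; "effort": joint torques, N m; "ee_pos": TCP position; "tool_rot": TCP orientation; "wrist_force": force on the tool from outside, world axes, zero at the start; "wrist_torque": the same for the moment, N m; "width": finger opening in m.
Only numpy, scipy, OpenCV 4.12 (cv2) and the standard library are available. Lean on these libraries where they do the work, as an engineer would, in place of code of your own. Each camera call takes 0.05 s, during which the arm holds its last target. There are 200 camera calls.

## Working session

There is one attempt and no reset: what is moved stays moved. The work goes in short steps, Python scripts to look and compute and a shell command to move; the robot and the scene stay as the last step left them, time stands still between calls to the robot, and variables do not carry over. Pictures are saved under pics/ and viewed, about 8 in all and at most 12, crops included, and the job is handed in when it is done.

```bash
mkdir -p pics; cat > h.py <<'E'
import numpy as np, cv2
from rig import robot, capture, calibration
def pts(name, depth):
    c=calibration(name); v,u=np.mgrid[0:420,0:560]
    X=(u-c["cx"])/c["fx"]*depth; Y=(v-c["cy"])/c["fy"]*depth
    P=np.stack([X,-Y,-depth,np.ones_like(depth)],-1)
    return (P@np.linalg.inv(c["world_to_cam"]).T)[...,:3]
def save(n,rgb,s=1):
    cv2.imwrite(n,cv2.resize(rgb[...,::-1],None,fx=s,fy=s,interpolation=cv2.INTER_CUBIC))
E
python3 - <<'E'
from h import *
for n in("top","side"):
    r,d=capture(n); save(f"pics/{n}1.png",r,1.4); np.savez(f"{n}1.npz",r=r,d=d)
    print(n,{k:v for k,v in calibration(n).items()})
o=robot.get_obs();print(o["time_s"],o["ee_pos"],o["tool_rot"],o["wrist_force"],robot.finger_overhang)
E
```

```text
top {'fx': 398.4157139620082, 'fy': 398.4157139620082, 'cx': 282.41346857464157, 'cy': 208.24655003851245, 'world_to_cam': array([[-2.15100203e-02, -9.99768455e-01,  5.96851340e-04,
         2.69558466e-02],
       [ 9.91213279e-01, -2.12480153e-02,  1.30555573e-01,
        -5.37284455e-01],
       [-1.30512662e-01,  3.39986000e-03,  9.91440813e-01,
        -1.40472879e+00],
       [ 0.00000000e+00,  0.00000000e+00,  0.00000000e+00,
         1.00000000e+00]])}
side {'fx': 441.6853911444507, 'fy': 441.6853911444507, 'cx': 276.0223115808274, 'cy': 203.87943980282034, 'world_to_cam': array([[-0.99915268, -0.03796878, -0.01588361,  0.52857957],
       [ 0.00975586, -0.59341636,  0.80483653, -0.06277341],
       [-0.03998426,  0.80399962,  0.59328397, -1.45294196],
       [ 0.        ,  0.        ,  0.        ,  1.        ]])}
0.1 [ 0.24671918 -0.51894584  0.25555945] [-7.97435864e-04  9.75485798e-01  2.20060897e-01 -1.54508526e-04] [ 0.07362979  0.15253782 -0.51712058] 0.025
```

View pics/top1.png

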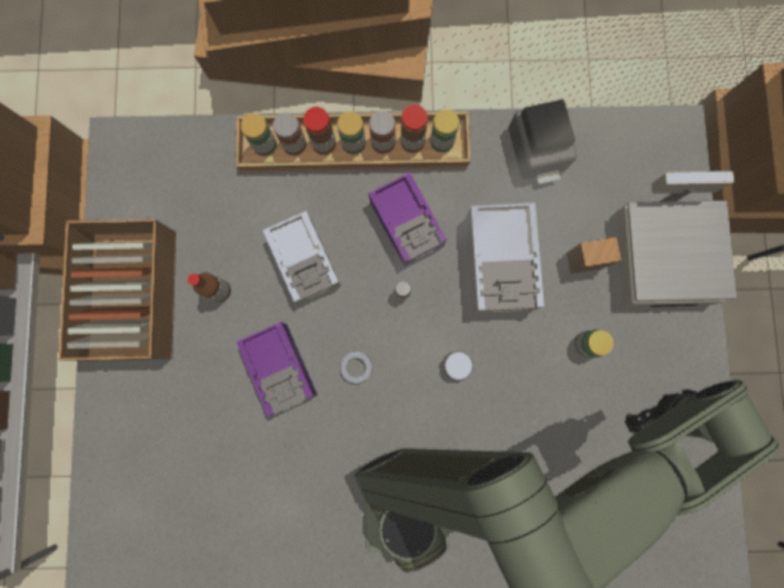

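View pics/side1.png

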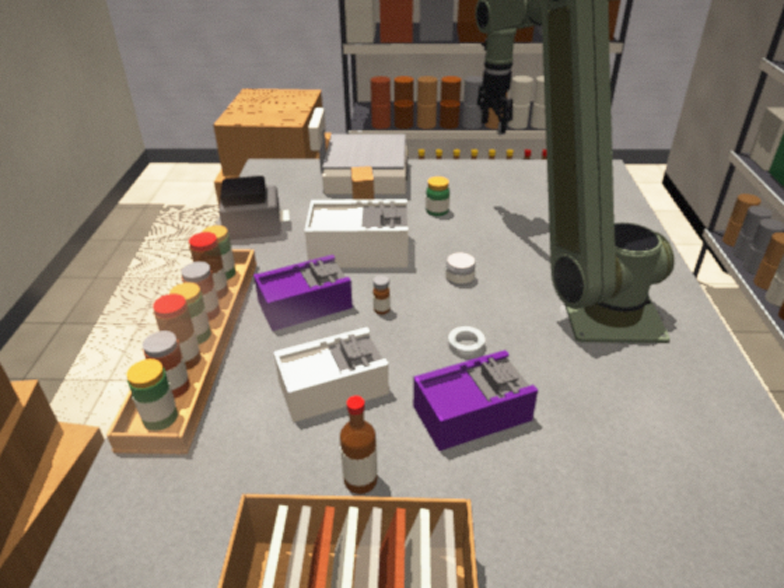

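The large bin is the white one at the right of the top view, at about (507,257) with its lid and pad near (510,287). The small white bin is at (300,258). Next I measure the large bin.

```bash
python3 - <<'E'
from h import *
z=np.load("top1.npz"); r,d=z["r"],z["d"]; P=pts("top",d)
v,u=np.mgrid[0:420,0:560]
roi=(u>328)&(u<395)&(v>135)&(v<230)
m=roi&(P[...,2]>.04)&(d>0)
# outer sides: lips
h=P[...,2]
hi=m&(h>.085)
(c,s,a)=cv2.minAreaRect(P[hi][:,:2].astype(np.float32)*1000); print("rect hi",c,s,a, np.percentile(h[hi],[5,25,50,75,95,99]))
save("pics/crop1.png",r[135:230,325:400],6)
hh=np.clip((h[135:230,325:400]-.07)/.065*255,0,255).astype(np.uint8)
cv2.imwrite("pics/h1.png",cv2.hconcat([cv2.resize(r[135:230,325:400,::-1],None,fx=5,fy=5,interpolation=2),cv2.resize(cv2.applyColorMap(hh,2),None,fx=5,fy=5,interpolation=0)]))
rd=m&(h>.122); print("ridge",rd.sum(),np.median(P[rd],0),np.ptp(P[rd],axis=0)); print(cv2.minAreaRect(P[rd][:,:2].astype(np.float32)*1000))
z=np.load("side1.npz"); P=pts("side",z["d"]); h=P[...,2]
m=(abs(P[...,0]-c[0]/1000)<.16)&(abs(P[...,1]-c[1]/1000)<.1)&(h>.085)
print("side rect",cv2.minAreaRect(P[m][:,:2].astype(np.float32)*1000)); rd=m&(h>.122);print("ridge",rd.sum(),np.median(P[rd],0),cv2.minAreaRect(P[rd][:,:2].astype(np.float32)*1000))
E
```

```text
rect hi (611.8231201171875, -260.24249267578125) (261.6434020996094, 161.93788146972656) 1.5280274152755737 [0.09096687 0.09480321 0.0982625  0.10889729 0.11641196 0.12313891]
ridge 43 [ 0.54764467 -0.26070377  0.127556  ] [0.0433361  0.05890812 0.01200464]
((533.02685546875, -265.4874267578125), (40.33945846557617, 58.93118667602539), 10.312260627746582)
side rect ((612.6029663085938, -259.969970703125), (259.9114990234375, 175.75233459472656), 1.8786373138427734)
ridge 20 [ 0.54980467 -0.2559514   0.12746507] ((549.8424072265625, -262.4433898925781), (3.735985040664673, 60.64046859741211), 2.526808500289917)
```

View pics/h1.png

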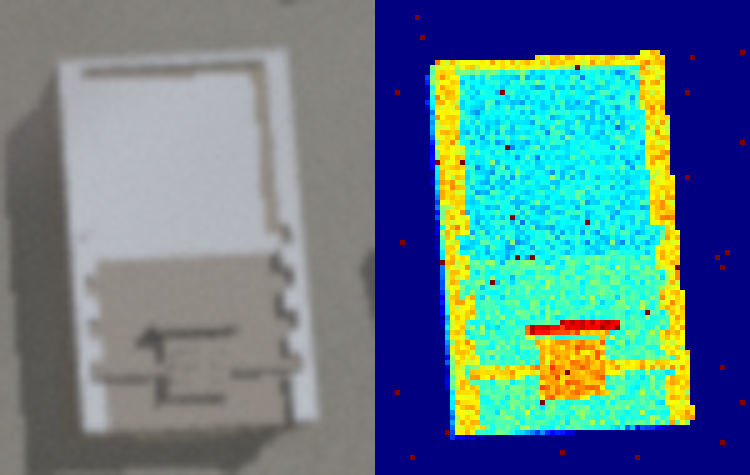

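```bash
python3 -m pendant '[[3.6,-1.1,0,0,255],[7.2,-2.2,0,0,255],[10.8,-3.3,0,0,255],[14.4,-4.4,0,0,255],[18,-5.5,0,0,255]]'; python3 -m pendant '[[3.6,-1.1,0,0.1,255],[7.2,-2.2,0,0.2,255],[10.8,-3.3,1,0.3,255],[14.4,-4.4,2,0.414,255],[18.2,-5.6,3,0.414,255]]'; python3 - <<'E'
from h import *
o=robot.get_obs();a=o["tool_rot"];print(o["time_s"],o["ee_pos"],a,2*np.arctan2(a[2],a[1]),o["wrist_force"],o["width"])
E
```

```text
time_s: 0.6
ee_pos: [0.3866, -0.3911, 0.2559]
tool_rot: [-0.0, 0.976, 0.22, -0.0]
wrist_force: [0.1, -0.5, -0.6]
width: 0.0122
time_s: 1.1
ee_pos: [0.5269, -0.2625, 0.2256]
tool_rot: [-0.0, 1.0, 0.014, -0.0]
wrist_force: [0.5, -0.1, -0.3]
width: -0.0003
1.1 [ 0.52685549 -0.26246036  0.22563668] [-6.46061761e-06  9.99903364e-01  1.38982601e-02 -3.16297972e-04] 0.02779741663038684 [ 0.51616379 -0.09423214 -0.34025173] -0.0003179212689905706
```

```bash
python3 -m pendant '[[0,0,3,0,255],[0,0,6,0,255],[0,0,7.3,0,255],[0,0,7.3,0,255]]'; python3 - <<'E'
from h import *
r,d=capture("side"); r2,d2=capture("top")
a=cv2.resize(r[120:200,205:305],None,fx=5,fy=5,interpolation=2); b=cv2.resize(r2[150:230,330:390],None,fx=5,fy=5,interpolation=2)
cv2.imwrite("pics/c2.png",cv2.hconcat([a,b])[...,::-1])
P=pts("side",d);h=P[...,2];m=(abs(P[...,0]-.55)<.06)&(abs(P[...,1]+.26)<.05)
for lo,hi in((.123,.132),(.113,.121)):
  k=m&(h>lo)&(h<hi)&(d>0);print(k.sum(),np.percentile(P[k],[5,50,95],axis=0).round(3).tolist())
E
```

```text
time_s: 1.5
ee_pos: [0.525, -0.2631, 0.1512]
tool_rot: [-0.001, 1.0, 0.015, -0.002]
wrist_force: [0.1, -0.1, 0.2]
width: -0.0001
25 [[0.523, -0.286, 0.124], [0.548, -0.256, 0.128], [0.552, -0.237, 0.131]]
65 [[0.504, -0.281, 0.114], [0.522, -0.255, 0.116], [0.546, -0.232, 0.119]]
```

View pics/c2.png

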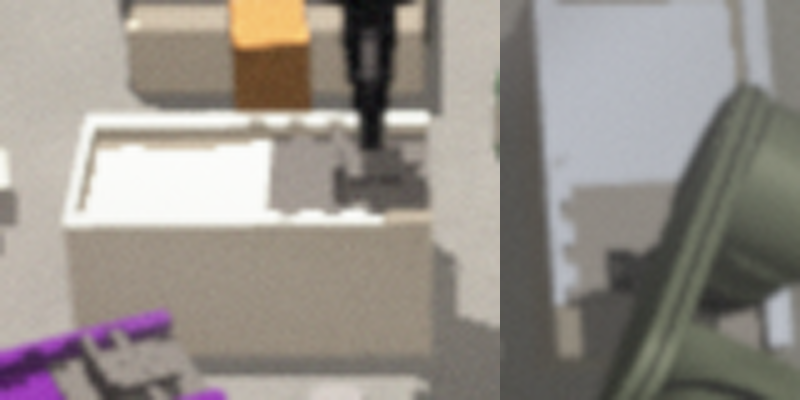

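The fingertip, at (372,145) in the crop, is over the pad and just on the near side of the ridge. Now I press.

```bash
python3 -m pendant '[[0,0,0.7,0,255],[0,0,1.1,0,255],[0,0,1.1,0,255]]'; python3 -m pendant '[[0,0,0.4,0,255],[0,0,0.7,0,255],[0,0,0.7,0,255]]'
```

```text
time_s: 1.9
ee_pos: [0.5259, -0.2637, 0.1423]
tool_rot: [-0.0, 1.0, 0.015, -0.0]
wrist_force: [-0.8, 0.3, 0.3]
width: 0.0002
time_s: 2.2
ee_pos: [0.5263, -0.2638, 0.1355]
tool_rot: [0.0, 1.0, 0.015, 0.0]
wrist_force: [-0.3, -0.6, 3.7]
width: -0.0001
```

```bash
python3 -m pendant '[[0,0,0.2,0,255],[0,0,0.3,0,255],[0,0,0.3,0,255]]'; python3 -c "
from rig import robot;print(robot.get_obs()['wrist_force'])"
```

```text
time_s: 2.5
ee_pos: [0.5263, -0.2639, 0.1326]
tool_rot: [0.0, 1.0, 0.015, 0.0]
wrist_force: [-0.7, -0.7, 5.2]
width: -0.0002
[-0.74646175 -0.72071921  5.15520548]
```

```bash
python3 -m pendant '[[0.6,0,0,0,255],[1.2,0,0,0,255],[2.2,0,0,0,255],[3.6,0,0,0,255],[5,0,0,0,255]]'; python3 -m pendant '[[1,0,0,0,255],[2,0,0,0,255],[3,0,0,0,255],[3.5,0,0,0,255],[3.5,0,0,0,255]]'
```

```text
time_s: 3.0
ee_pos: [0.5761, -0.2624, 0.1326]
tool_rot: [0.0, 1.0, 0.015, -0.0]
wrist_force: [-1.8, -1.1, 4.7]
width: 0.0002
time_s: 3.5
ee_pos: [0.6123, -0.2614, 0.1327]
tool_rot: [0.001, 1.0, 0.015, 0.001]
wrist_force: [1.2, -0.5, 5.0]
width: -0.0002
```

```bash
python3 -m pendant '[[0.4,0,0,0,255],[0.8,0,0,0,255],[1,0,0,0,255],[1,0,0,0,255]]'; python3 -m pendant '[[0.2,0,0,0,255],[0.4,0,0,0,255],[0.4,0,0,0,255]]'; python3 - <<'E'
from h import *
r,d=capture("side"); save("pics/c3.png",r[120:200,205:305],6)
P=pts("side",d);h=P[...,2];m=(abs(P[...,0]-.64)<.06)&(abs(P[...,1]+.26)<.05)
k=m&(h>.123)&(h<.132)&(d>0);print(k.sum(),np.percentile(P[k],[5,50,95],axis=0).round(3).tolist())
E
```

```text
time_s: 3.9
ee_pos: [0.6204, -0.261, 0.1325]
tool_rot: [0.0, 1.0, 0.015, -0.001]
wrist_force: [-3.4, -0.2, 6.0]
width: 0.0003
time_s: 4.2
ee_pos: [0.624, -0.2607, 0.1325]
tool_rot: [-0.0, 1.0, 0.015, -0.001]
wrist_force: [-4.7, 0.2, 5.5]
width: 0.0002
24 [[0.617, -0.277, 0.124], [0.639, -0.252, 0.127], [0.644, -0.238, 0.13]]
```

View pics/c3.png

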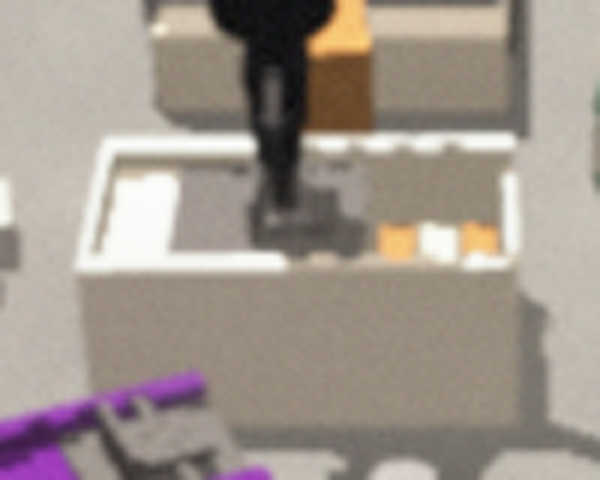

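The lid is open by about 90 mm: the ridge went from x = 0.549 to about 0.64. I push slightly further to feel for the stop.

```bash
python3 -m pendant '[[0.2,0,0,0,255],[0.3,0,0,0,255],[0.3,0,0,0,255]]'
```

```text
time_s: 4.55
ee_pos: [0.6268, -0.2606, 0.1325]
tool_rot: [-0.0, 1.0, 0.015, -0.002]
wrist_force: [-4.5, -1.0, 6.6]
width: 0.0002
```

```bash
python3 -m pendant '[[0.1,0,0,0,255],[0.2,0,0,0,255],[0.2,0,0,0,255]]'
```

```text
time_s: 4.85
ee_pos: [0.6276, -0.2606, 0.1325]
tool_rot: [-0.0, 1.0, 0.015, -0.003]
wrist_force: [-8.2, -0.3, 8.0]
width: -0.0002
```

The stop is reached: x moved only 0.8 of the 2 mm commanded, and the force rose. I ease back 2 mm, to the middle of the notch, and lift.

```bash
python3 -m pendant '[[-0.2,0,0,0,255],[-0.2,0,0,0,255],[-0.2,0,-0.5,0,255],[-0.2,0,-1,0,255],[-0.2,0,-2,0,255]]';  python3 -m pendant '[[0,0,-3,0,255],[0,0,-7,0,255],[-3,2,-11,0,255],[-7,4,-13,0,255],[-11,6,-13,0,255]]';python3 -m pendant '[[-4,4,0,0,255],[-8,8,0,0,255],[-12,12,0,0,255],[-15,16,0,0,255],[-15,18,0,0,255]]'; python3 - <<'E'
from h import *
r,d=capture("side"); r2,d2=capture("top")
z=np.load("side1.npz")
a=cv2.resize(r[120:200,205:305],None,fx=5,fy=5,interpolation=2); b=cv2.resize(r2[150:230,330:390],None,fx=5,fy=5,interpolation=2)
cv2.imwrite("pics/c4.png",cv2.hconcat([a,b])[...,::-1]); save("pics/c5.png",r2,1.4)
for n,D in(("side",d),("top",d2)):
  P=pts(n,D);h=P[...,2];m=(abs(P[...,1]+.26)<.035)
  k=m&(h>.123)&(h<.132)&(abs(P[...,0]-.64)<.025)&(D>0);R=np.median(P[k],0);print(n,"ridge",k.sum(),R)
  k=(abs(P[...,0]-R[0]+.027)<.012)&(abs(P[...,1]+.26)<.013)&(D>0)&(h<.14);print("pad h",k.sum(),np.percentile(h[k],[20,50,80]))
o=robot.get_obs();print(o["wrist_force"],o["ee_pos"])
E
```

```text
time_s: 5.35
ee_pos: [0.6276, -0.2602, 0.1515]
tool_rot: [-0.001, 1.0, 0.015, -0.001]
wrist_force: [-1.0, 1.0, 0.0]
width: -0.0001
time_s: 5.85
ee_pos: [0.5211, -0.3249, 0.2867]
tool_rot: [0.002, 1.0, 0.016, 0.004]
wrist_force: [-0.3, -1.2, -0.1]
width: 0.0001
time_s: 6.35
ee_pos: [0.3729, -0.51, 0.2834]
tool_rot: [0.001, 1.0, 0.014, 0.0]
wrist_force: [0.8, -0.9, 0.0]
width: -0.0
side ridge 16 [ 0.64097478 -0.25692078  0.12787209]
pad h 23 [0.1055442  0.11576133 0.11793841]
top ridge 28 [ 0.63928021 -0.25922756  0.1271754 ]
pad h 51 [0.11541301 0.11778123 0.12006526]
[ 0.17743286  0.89886721 -0.74981642] [ 0.37353633 -0.51231737  0.28217403]
```

View pics/c4.png

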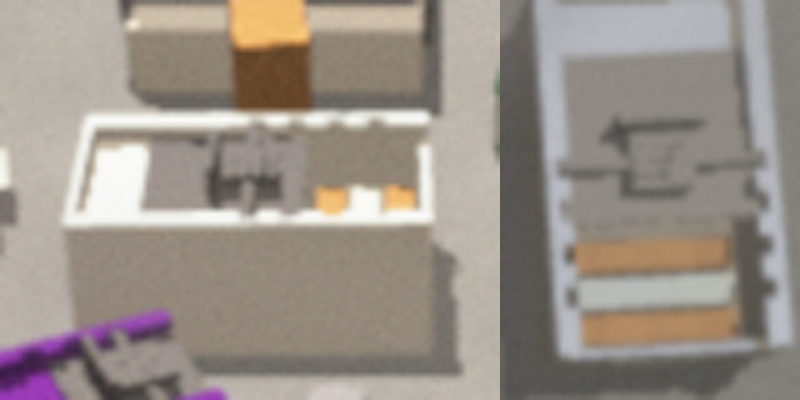

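View pics/c5.png

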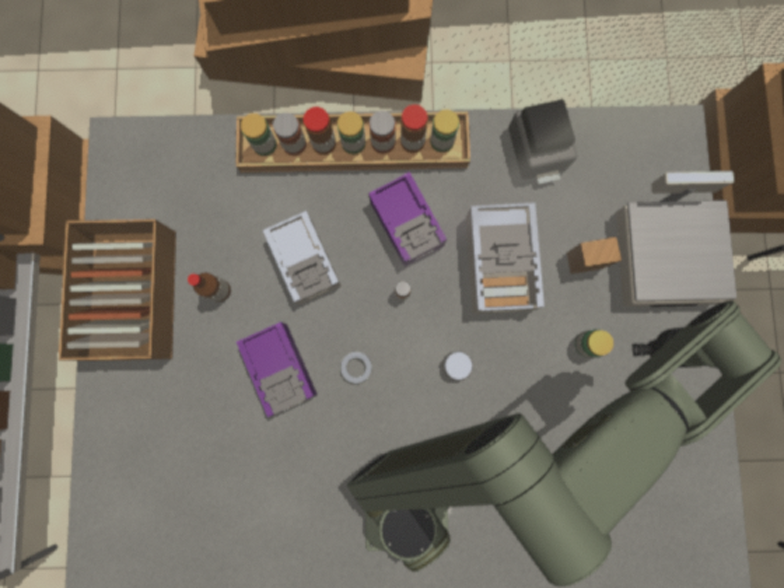

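The large bin is open, its bar sits in the last pair of notches (crop: (575,165) and (750,160)), and the pad is back up at 117 mm. Everything else is where it was.

```bash
python3 -m pendant '[[0,0,0,0,255],[0,0,0,0,255]]'; python3 -c "
from rig import robot;robot.finish_job()"
```

```text
time_s: 6.65
ee_pos: [0.3761, -0.5073, 0.2824]
tool_rot: [-0.0, 1.0, 0.015, 0.0]
wrist_force: [-0.9, -0.0, -0.1]
width: 0.0
the job is handed in; nothing more can be done
```

The large bin is open and locked, and the job is handed in at 6.65 s. I pressed its release tab with the closed fingertips and held it at about 5–6 N. I then pushed the lid back by its ridge to the hard stop, eased off 2 mm and lifted straight up.

- **Lid travel:** the ridge moved from x ≈ 0.549 to about 0.640 (0.641 from the side camera, 0.639 from the top), which is about 90 mm.
- **Lock:** the pad is back up at about 117 mm (median 118 mm from the top camera, 116 mm from the side). In the pictures its bar sits in the last pair of notches.
- **Rest of the counter:** by eye in the top view, the small bin is still shut and the other items are where they started.
- **Robot:** it stands clear of everything, and the wrist force is near zero. The readings I took while pressing and pushing stayed at about 8 N or less per axis.

One reading was weaker. The lowest 20% of side-camera pixels around the pad read about 106 mm, probably from the gap beside the pad. No check failed.

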